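# Drive the worn bearing bush out of the mincer body with its drift

### The job

The mincer is being overhauled: take the slimmer of the two drifts from the wooden block, feel with its nose for the hole of the loose seal ring on top of the mincer's neck, ease the ring back over the bore and press the worn brass bush right through, so that it drops out of the far side into the tray. Work by feel and never bear on the mincer with more than about 4 kg (40 N), then draw the drift out and put it back upright in its own hole in the block; leave the thick drift and the tray where they are.

Things in the scene. Friction and masses are not known exactly. Their poses are not given: they have to be found in the camera images.
- mincer: Aluminium body of a kitchen mincer clamped nose down on a wooden stand, all one fixed piece. Origin in the middle of the top of the stand's base board (15 to 24 mm above the counter), z up. The stand is 180 x 190 mm, its upper board 58 mm above the origin; barrel 64 mm across; feed tube points level to +y, 82 mm out. The neck's head is 54 mm across, in all 154 mm above the origin.
- mouth (a point): Centre of the bore's mouth in the neck's flat face, 150 mm above the mincer's origin, z up. Bore straight down, 25 mm across, 34 mm deep, 1.5 mm chamfer; below it the hollow barrel, open to the tray. On the face lies a black seal ring (41 mm across, 3 mm thick, hole 25.5 mm), slipped up to 3.2 mm in x and in y, not measured: feel for it. About 6 N slides it; a hard press drags it.
- bush: Worn brass bush, a sleeve 24 mm across, 26 mm long, 0.06 kg, in the bore. Origin in the middle of its lower end, z up its axis. At first its upper end is 4 to 8 mm below the mouth. Spring clips 28 mm below the mouth hold it: it slides under some 15 to 25 N and stays put when not pushed. It drops when its upper end is about 29 mm below the mouth.
- drift: The slimmer drift, 0.2 kg: flat steel nose 23.5 mm across, 32.5 mm long; steel shoulder 37 mm across, 13 mm high; round wooden handle 26 mm across, its top 115 mm above the nose end. Origin in the middle of the nose end, z up. It stands in its hole in the block. Full stroke: shoulder on the centred seal ring, the nose 29.5 mm down the bore.
- drift_shoulder (a point): Centre of the lower face of the slim drift's shoulder, 32.5 mm above the nose end.
- drift_big: The thicker drift in the block's other hole: nose 35 mm across (too thick for the bore), shoulder 49 mm across, same handle and height. Origin in the middle of its nose end. Not needed.
- block: Wooden block 72 mm (x) by 160 mm (y) by 42 mm high, fixed to the counter, with two upright through holes 84 mm apart along its y axis. Origin under its middle, on the counter.
- home (a point): Centre of the top of the slim drift's hole, 42 mm above the counter, 42 mm from the block's middle towards its -y end. The hole is 30 mm across with a 2 mm chamfer; the shoulder rests on the block's top, so the nose end is 9.5 mm above the counter.
- tray: Loose melamine tray, 170 mm (x) by 130 mm (y), rim 26 mm high, floor 5 mm thick, on the stand's base board under the mincer, between the stand's sides. Origin under its middle, level with the mincer's origin; z up.
There are look-alikes about, which are no part of the job. Leave any blue look-alike of the drift alone.

How it is judged:
By the outcome, as a careful person would: the job done as asked, in the order asked, and still so for the second after the job is handed in, with the robot touching nothing.
It also fails if it takes over 72 s, if anything falls off the work surface, if the arm or the gripper's body presses on something with over 40 N, if the wrist force passes 120 N, or if a joint passes its speed limit or range.

### The arm

A 6-joint arm with a two-finger parallel gripper is mounted at the origin on a cart in front of the work surface, level with it; the furniture and walls round the work are solid. World frame = base frame: x ahead of the robot, y to its left, z up, the work surface at z = 0. Lengths are in mm, angles in rad, forces in N, time in s.
With the tool pointing down it reaches from about 350 to 950 mm from the base axis. Payload 17.4 kg.
Tool frame: the origin (TCP) lies midway between the tips of the shut fingers; the grasp point (between the pads) lies 19 mm behind it (pinch_z is the distance from the TCP to the grasp point, in mm); z points along the fingers, y is the line along which they close (so a half turn about z gives the same grasp; the last joint's range is limited). The gripper opens to 93 mm and grips with 3 to 60 N. Pads are 15 mm wide; open, the fingers measure 128 mm over their backs; the gripper's body (75 mm by 188 mm) begins 65 mm behind the grasp point.
Start: joints at [1.253, 0.116, 1.442, -0, 1.584, -0.038], TCP at [186.418, 648.753, 218.646] pointing down, gripper open.
Joint ranges: [-2.83, 2.83], [-0.83, 2.19], [0.07, 2.5], [-1.14, 4.28], [0.01, 3], [-2.97, 2.97]. Speed limits (rad/s): [1.89, 1.89, 2.22, 3.14, 3.14, 3.14].

### API

Orientations are given as a unit quaternion [x, y, z, w].
In Python, from plant import read_state, capture, camera_info, close_job, pinch_z gives the robot as it stands.
- The arm moves only by the shell command python3 -m creep 'ROWS'. ROWS is JSON, a list of rows, each a list of 7 numbers: the finger opening in mm, from 0 to 93, then the shift along the world's x, y, z in mm, then the turn, a rotation vector about the world's x, y, z in degrees. A call has 1 to 20 rows; each row is the pose to reach, as a shift and turn from the pose commanded when the call began; what a row does not reach only later rows make up. A row lasts 1/12 s, in which the tool goes at most 41.7 mm and 7.16 degrees, less where a joint would pass 70% of its speed; a pose out of reach is approached as far as the arm can. A call with a gripper value outside its range is refused whole. The fingers move at their own pace and stop on an object; the grip force is fixed at half the most. Time passes only in rows, so rows that repeat a pose let the fingers close. It gives the time, the measured TCP pose, the force, the opening and the grip force at its end, in the units of the state.
- read_state(): the state, without advancing time (a new reading comes with each control period).
- capture(name): name is "scene" or "top" or "wrist"; returns (picture, depth): 480x640x3 uint8, red, green, blue; 480x640 float32, mm along the optical axis (not along the pixel's ray), 0 where there is no reading.
- camera_info(name): a dict with "fx", "fy", "cx", "cy" (pixels), "rvec" (rotation vector, rad) and "tvec" (3), from world to camera coordinates, as OpenCV has them. Camera axes: x right, y down, z forward; pixel columns grow to the right and rows downward; lengths in mm; the calibration is good to about 2 mm. A picture is of the moment at which its call begins: read the wrist's pose just before it. camera_info takes no time and is no camera call; for the wrist camera it gives the pose at the moment of the call.
- close_job(): hands the job in; it is judged then, once.
The state is a dict: "time_s": time; "joint_positions": joint angles; "joint_vel": joint speeds; "joint_torque": joint torques, N m; "tool_pos": TCP position; "orientation": TCP orientation; "wrist_force": force on the tool from outside, world axes, zero at the start; "moment": the same for the moment, N m; "opening": opening from 0.0 (shut) to 1.0 (fully open); "grasp_force": force on a finger pad.
Only numpy, scipy, OpenCV 4.12 (cv2) and the standard library are available. Lean on these libraries where they do the work, as an engineer would, in place of code of your own. Each camera call takes 0.05 s, during which the arm holds its last target. There are 200 camera calls.

## Working session

There is one attempt and no reset: what is moved stays moved. The work goes in short steps, Python scripts to look and compute and a shell command to move; the robot and the scene stay as the last step left them, time stands still between calls to the robot, and variables do not carry over. Pictures are saved under pics/ and viewed, at most 12 in all, crops included, and the job is handed in when it is done.

```bash
ls; mkdir -p pics; cat > h.py <<'E'
import numpy as np,cv2
from plant import *
def snap(n,f):
    ci=camera_info(n);p,d=capture(n);np.savez('pics/%s.npz'%f,p=p,d=d,**{k:np.array(v) for k,v in ci.items()})
    cv2.imwrite('pics/%s.png'%f,p[:,:,::-1]);return ci,p,d
def world(f):
    z=np.load('pics/%s.npz'%f);d=z['d'];v,u=np.mgrid[0:480,0:640]
    R=cv2.Rodrigues(z['rvec'])[0];c=np.stack([(u-z['cx'])/z['fx']*d,(v-z['cy'])/z['fy']*d,d],-1)
    return (c-z['tvec'].ravel())@R,z['p'],d
E
python3 - <<'E'
from h import *
snap('scene','s0');snap('top','t0')
a=cv2.imread('pics/s0.png');b=cv2.imread('pics/t0.png')
print(read_state());print(camera_info('top'))
E
```

```text
pics
{'time_s': 0.1, 'joint_positions': array([ 1.25321841e+00,  1.16465115e-01,  1.44217376e+00,  2.76757771e-05,
        1.58400778e+00, -3.77694542e-02]), 'joint_vel': array([ 2.07004598e-03, -1.14091271e-03, -1.70931466e-03,  9.39208552e-05,
       -6.44215603e-04, -5.08100414e-05]), 'joint_torque': array([ 1.70223040e-03, -7.22893095e+01, -6.23868942e+01,  7.81240035e-02,
        2.25773564e-02, -8.57783152e-05]), 'tool_pos': array([186.34196854, 648.58769872, 217.97607692]), 'orientation': array([ 1.39448090e-01,  9.90229242e-01, -5.16256575e-04, -1.06760831e-04]), 'wrist_force': array([-0.0576902 ,  0.20841803,  0.83567839]), 'moment': array([-0.02532903, -0.01056155, -0.02833424]), 'grasp_force': 0.0, 'opening': 0.9995034251334577}
{'fx': 524.2077110112712, 'fy': 524.2077110112712, 'cx': 319.79218517968127, 'cy': 237.4468463080648, 'rvec': array([ 2.03869678, -2.19071127,  0.22156604]), 'tvec': array([-59.70600323, 519.8043881 , 991.78847988])}
```

View pics/s0.png

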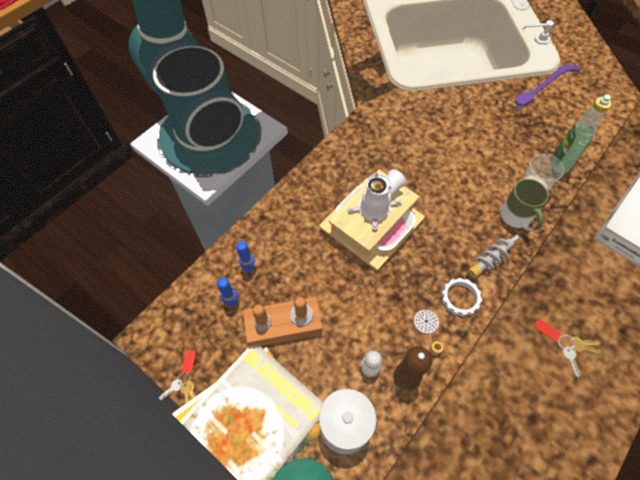

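View pics/t0.png

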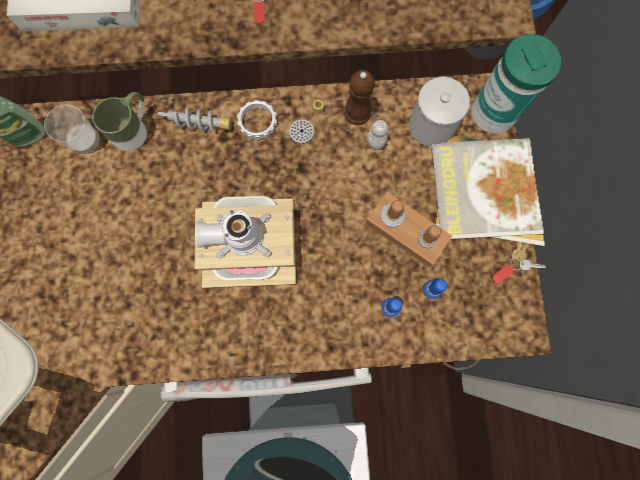

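Scene: mincer at top-image (240,230), block at (409,228) with brown drifts at (393,212) (wider flange) and (430,236) (narrower). Look-alikes: thick drift (393,212), blue ones (392,306) and (434,288). Slim candidate: (430,236). I'll check with a crop and measure.

```bash
python3 - <<'E'
from h import *
W,p,d=world('t0')
c=cv2.resize(p[190:270,360:460,::-1],(800,600),interpolation=cv2.INTER_CUBIC)[:, :]
m=cv2.resize(p[185:295,185:305,::-1],None,fx=5,fy=5,interpolation=cv2.INTER_CUBIC)
c=cv2.resize(p[185:275,360:460,::-1],None,fx=5,fy=5,interpolation=cv2.INTER_CUBIC)
o=np.zeros((550,800,3),np.uint8);o[:450,:400]=c[:450,50:450];o[:,400:]=m[:,100:500];cv2.imwrite('pics/c1.png',o)
W2,p2,d2=world('s0')
def rep(W,d,name,box,lo,hi):
    x0,x1,y0,y1=box
    m=(W[...,0]>x0)&(W[...,0]<x1)&(W[...,1]>y0)&(W[...,1]<y1)&(W[...,2]>lo)&(W[...,2]<hi)&(d>0)
    q=W[m]
    if len(q)>4:
        (cx,cy),r=cv2.minEnclosingCircle(q[:,:2].astype(np.float32))
        print(name,len(q),'c',np.round([cx,cy,r]),'mean',q.mean(0).round(1),'rect',cv2.minAreaRect(q[:,:2].astype(np.float32)))
for u,v in [(393,204),(432,230),(400,232),(240,228),(285,215),(290,280),(427,250),(245,270)]: print(u,v,W[v,u].round(1))
A=W[204,393];B=W[230,432]
for nm,WW,dd in (('top',W,d),('scn',W2,d2)):
    for n,P in (('a',A),('b',B)):
        bx=(P[0]-35,P[0]+35,P[1]-35,P[1]+35)
        rep(WW,dd,nm+n+' handle',bx,75,130); rep(WW,dd,nm+n+'handtop',bx,118,132); rep(WW,dd,nm+n+' sh',bx,48,62)
    P=(A+B)/2; rep(WW,dd,nm+'block',(P[0]-100,P[0]+100,P[1]-100,P[1]+100),37,45)
    P=W[228,240]; b=(P[0]-60,P[0]+60,P[1]-60,P[1]+60)
    for lo in (130,140,150,160,165,170,175): rep(WW,dd,nm+'neck%d'%lo,b,lo,lo+5)
    b=(P[0]-130,P[0]+130,P[1]-130,P[1]+130); rep(WW,dd,nm+'ub',b,70,86);rep(WW,dd,nm+'bb',b,12,26)
E
```

```text
393 204 [ 553.8 -237.9  123.4]
432 230 [ 498.8 -305.4  123.1]
400 232 [ 516.  -259.3   42. ]
240 228 [518.4  45.1 165.5]
285 215 [558.6 -31.7  78.9]
290 280 [437.8 -30.8  18.7]
427 250 [ 475.7 -309.9   39.9]
245 270 [463.1  57.9  29.4]
topa handle 214 c [ 551. -245.   13.] mean [ 547.5 -243.4  112.5] rect ((550.1956787109375, -245.20062255859375), (24.272748947143555, 23.561370849609375), 88.96694946289062)
topahandtop 122 c [ 552. -245.   12.] mean [ 550.4 -245.3  122.9] rect ((551.452880859375, -245.713134765625), (23.16366958618164, 21.35222053527832), 70.2434310913086)
topa sh 253 c [ 545. -251.   32.] mean [ 545.7 -241.8   52.8] rect ((549.76513671875, -249.56277465820312), (56.420310974121094, 46.7834587097168), 75.1059341430664)
topb handle 218 c [ 497. -310.   13.] mean [ 494.8 -306.8  112.8] rect ((496.9525146484375, -309.048095703125), (23.499326705932617, 24.357563018798828), 83.718017578125)
topbhandtop 124 c [ 498. -310.   12.] mean [ 497.2 -309.4  123.2] rect ((498.1273193359375, -309.72222900390625), (22.41631317138672, 21.874515533447266), 83.71802520751953)
topb sh 1
[... 3751 characters left out ...]
630432128906, 51.23179244995117), 78.32684326171875)
scnneck170 249 c [522.  51.  29.] mean [522.7  50.4 173. ] rect ((521.99560546875, 50.074859619140625), (51.448333740234375, 55.70124435424805), 13.54680061340332)
scnneck175 103 c [523.  48.  28.] mean [523.1  45.8 176.4] rect ((522.0046997070312, 48.57799530029297), (52.45954132080078, 53.50076675415039), 43.50834655761719)
scnub 2251 c [524.  49. 112.] mean [532.4  23.6  79.1] rect ((522.7974243164062, 49.72588348388672), (193.86119079589844, 121.54719543457031), 88.02828216552734)
scnbb 923 c [523.  48. 129.] mean [560.    8.9  20.8] rect ((522.8543701171875, 48.16404342651367), (192.07275390625, 180.95298767089844), 88.61188507080078)
```

View pics/c1.png

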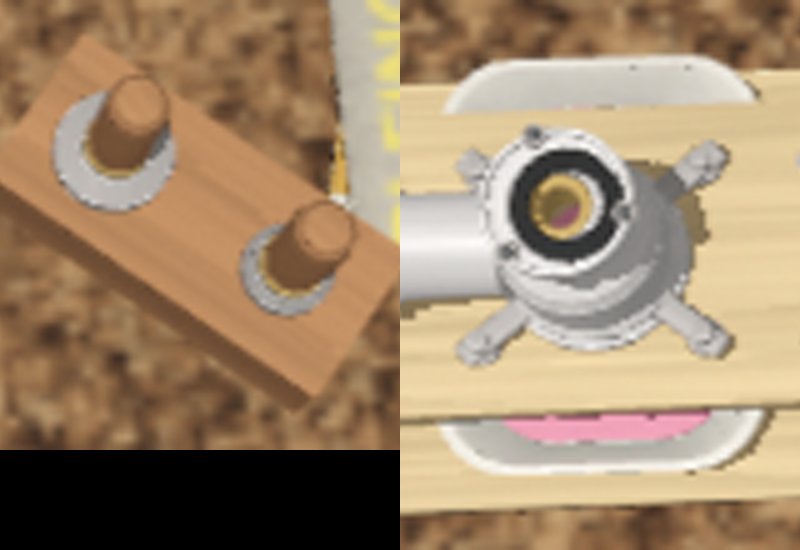

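The crop confirms it: the drift at top (430,236) has the narrow shoulder (slim), the one at (393,212) the wide one. The ring is at about top (298,226). Slim drift at ≈(498.5,-311.6), top 123–124.5 mm as expected. Mouth ≈(522.3,50,171).

```bash
python3 - <<'E'
from h import *
ci=camera_info('wrist');R=cv2.Rodrigues(ci['rvec'])[0];c=-R.T@ci['tvec'].ravel();print(ci,c,R)
t=read_state();
from scipy.spatial.transform import Rotation as Q
q=Q.from_quat(t['orientation']);print('cam in tool',q.inv().apply(c-t['tool_pos']),'axis',q.inv().apply(R[2]), 'tool y',q.apply([0,1,0]))
E
```

```text
{'fx': 350.3172182041419, 'fy': 350.3172182041419, 'cx': 326.60217603889345, 'cy': 228.75533858974006, 'rvec': array([-2.34710042, -1.76583794, -0.21683382]), 'tvec': array([-675.31918051,  -27.56156253,  388.86615903])} [122.20110929 667.92343324 383.37670919] [[ 2.77209509e-01  9.60809171e-01 -7.90577984e-04]
 [ 9.32073564e-01 -2.68718893e-01  2.42958903e-01]
 [ 2.33224699e-01 -6.80873951e-02 -9.70036260e-01]]
cam in tool [  66.99745208    0.69584526 -165.39693716] axis [-2.43023440e-01 -8.75493069e-06  9.70020416e-01] tool y [ 0.27617104  0.96110793 -0.0010522 ]
```

```bash
python3 -m creep '[[50,336,-599,61,0,0,-114],[50,336,-599,61,0,0,-114],[50,336,-599,61,0,0,-114],[50,336,-599,61,0,0,-114],[50,336,-599,61,0,0,-114],[50,336,-599,61,0,0,-114],[50,336,-599,61,0,0,-114],[50,336,-599,61,0,0,-114],[50,336,-599,61,0,0,-114],[50,336,-599,61,0,0,-114],[50,336,-599,61,0,0,-114],[50,336,-599,61,0,0,-114],[50,336,-599,61,0,0,-114],[50,336,-599,61,0,0,-114],[50,336,-599,61,0,0,-114],[50,336,-599,61,0,0,-114],[50,336,-599,61,0,0,-114],[50,336,-599,61,0,0,-114],[50,336,-599,61,0,0,-114],[50,336,-599,61,0,0,-114]]'; python3 - <<'E'
from h import *
t=read_state();print(t['time_s'],t['tool_pos'],t['orientation'],t['joint_positions'],t['joint_vel'])
snap('wrist','w1')
W,p,d=world('w1')
m=(W[...,2]>160)&(W[...,2]<180)&(abs(W[...,0]-522)<60)&(abs(W[...,1]-50)<60)
v,u=np.where(m);print(u.min(),u.max(),v.min(),v.max())
c=p[v.min()-20:v.max()+20,u.min()-20:u.max()+20,::-1];k=600/max(c.shape);cv2.imwrite('pics/w1c.png',cv2.resize(c,None,fx=k,fy=k,interpolation=cv2.INTER_CUBIC))
print(v.min()-20,u.min()-20,k)
g=p.max(2); 
dk=m&(g<60)
q=W[dk];print('dark',len(q),q.mean(0),cv2.minEnclosingCircle(q[:,:2].astype(np.float32)))
hd=W[m];print('head',cv2.minEnclosingCircle(hd[:,:2].astype(np.float32)),np.percentile(hd[:,2],[5,25,50,75,95]),np.percentile(q[:,2],[5,50,95]))
E
```

```text
time_s: 1.77
tool_pos: [522.1, 50.1, 279.3]
orientation: [0.906, 0.422, -0.0, -0.0]
wrist_force: [0.6, 0.2, 0.3]
opening: 0.534
grasp_force: 0.0
1.7667 [522.13246937  50.14196617 279.33714519] [ 9.06366721e-01  4.22491741e-01 -2.25095855e-04 -2.14021986e-04] [ 4.69757829e-02 -2.22669832e-01  1.66978869e+00  2.26947217e-04
  1.69505274e+00  7.45414692e-01] [ 0.01957855 -0.01111935  0.00357534 -0.00059737  0.00039981  0.00088646]
291 361 191 258
171 271 5.454545454545454
dark 1059 [522.74627227  48.65083525 173.0803343 ] ((522.5091552734375, 48.26936721801758), 20.08167839050293)
head ((523.7389526367188, 51.177833557128906), 29.29439353942871) [164.37668853 169.98573819 172.51814568 173.57375543 175.46733644] [171.9967027  173.07600145 174.15393435]
```

View pics/w1c.png

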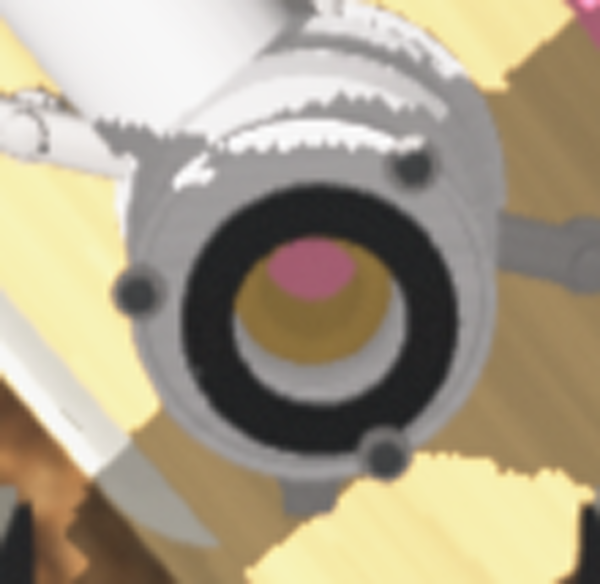

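Picture: ring (black annulus) at crop (320,319), three screw heads at (413,165), (138,292), (386,458) around the neck; bush brass visible through the hole. The screws' centroid gives the bore's axis in the same picture.

```bash
cat >> h.py <<'E'
def pix(f,u,v,zz):
    z=np.load('pics/%s.npz'%f);R=cv2.Rodrigues(z['rvec'])[0];c=-R.T@z['tvec'].ravel()
    r=R.T@np.array([(u-z['cx'])/z['fx'],(v-z['cy'])/z['fy'],1]);return c+r*(zz-c[2])/r[2]
E
python3 - <<'E'
from h import *
k=5.4545
f=lambda a,b,z:pix('w1',271-.5+(a+.5)/k,171-.5+(b+.5)/k,z)
s=[f(413,165,174.5),f(138,292,174.5),f(386,458,174.5)]
print(np.array(s).round(1),'bore',np.mean(s,0));print('ring',f(320,319,174))
print(f(182,319,174),f(458,319,174),f(320,183,174),f(320,455,174))
z=np.load('pics/w1.npz');R=cv2.Rodrigues(z['rvec'])[0];print(R[:2])
# drift in top + scene handles -> refine, wrist-cam bore compare
E
python3 -m creep '[[50,-24,-362,-60,0,0,0],[50,-24,-362,-60,0,0,0],[50,-24,-362,-60,0,0,0],[50,-24,-362,-60,0,0,0],[50,-24,-362,-60,0,0,0],[50,-24,-362,-60,0,0,0],[50,-24,-362,-60,0,0,0],[50,-24,-362,-60,0,0,0],[50,-24,-362,-60,0,0,0],[50,-24,-362,-60,0,0,0],[50,-24,-362,-60,0,0,0],[50,-24,-362,-60,0,0,0]]'; python3 - <<'E'
from h import *
t=read_state();print(t['tool_pos'],t['wrist_force'],t['joint_positions'])
snap('wrist','w2');W,p,d=world('w2')
for lo,hi in ((118,130),(80,112)):
    m=(W[...,2]>lo)&(W[...,2]<hi)&(abs(W[...,0]-498)<35)&(abs(W[...,1]+311)<35)
    q=W[m];print(len(q),q.mean(0),cv2.minEnclosingCircle(q[:,:2].astype(np.float32)))
E
```

```text
[[547.9  57.7 174.5]
 [505.5  69.  174.5]
 [517.   26.2 174.5]] bore [523.43950093  50.9456752  174.5       ]
ring [523.04737521  48.73563819 174.        ]
[507.63269688  61.71078844 174.        ] [538.46327985  35.75945569 174.        ] [535.96755451  64.14628706 174.        ] [509.66182005  32.76990849 174.        ]
[[ 7.65134625e-01 -6.43870112e-01  5.34377474e-04]
 [-6.24964032e-01 -7.42467676e-01  2.41167389e-01]]
time_s: 2.82
tool_pos: [498.8, -311.1, 219.8]
orientation: [0.906, 0.423, 0.0, -0.0]
wrist_force: [-0.4, -0.4, 0.0]
opening: 0.539
grasp_force: 0.0
[ 498.75411338 -311.07283472  219.76083552] [-0.42538021 -0.39842235  0.02502658] [-6.01219011e-01 -7.39372759e-02  1.63269418e+00  3.11423793e-04
  1.58291288e+00  9.64184895e-02]
676 [ 499.89605252 -310.22038939  122.46111923] ((499.3349914550781, -310.9018249511719), 11.713693618774414)
195 [ 506.04576746 -303.12254814   97.26832188] ((500.58917236328125, -309.32818603515625), 12.619454383850098)
```

View pics/w2.png

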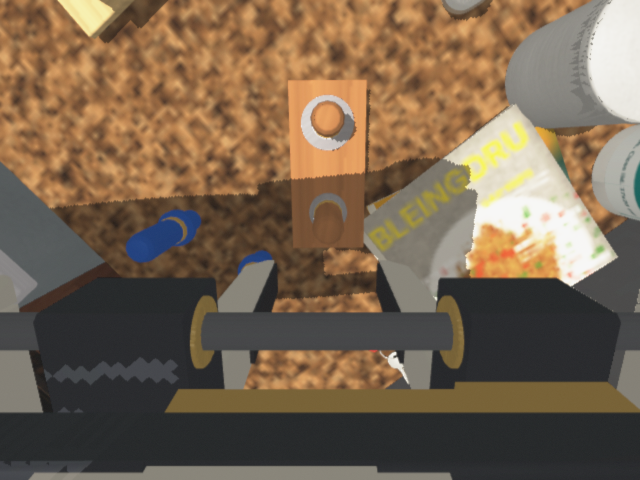

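The view shows the slim drift at (328,215) right below the gripper, thick drift at (328,118), blue ones clear at the left (255,260). Descending and gripping.

```bash
python3 -m creep '[[50,0.5,0.2,-40,0,0,0],[50,0.5,0.2,-80,0,0,0],[50,0.5,0.2,-115,0,0,0],[50,0.5,0.2,-140,0,0,0],[50,0.5,0.2,-147,0,0,0],[50,0.5,0.2,-147,0,0,0],[50,0.5,0.2,-147,0,0,0],[10,0.5,0.2,-147,0,0,0],[10,0.5,0.2,-147,0,0,0],[10,0.5,0.2,-147,0,0,0],[10,0.5,0.2,-147,0,0,0],[10,0.5,0.2,-147,0,0,0],[10,0.5,0.2,-147,0,0,0]]'
```

```text
time_s: 3.95
tool_pos: [499.1, -312.2, 73.4]
orientation: [0.906, 0.422, 0.0, 0.0]
wrist_force: [-1.9, 1.3, 6.3]
opening: 0.276
grasp_force: 30.0
```

```bash
python3 -m creep '[[10,0,0,20,0,0,0],[10,0,0,50,0,0,0],[10,0,0,90,0,0,0],[10,0,0,130,0,0,0],[10,0,0,165,0,0,0],[10,3,40,185,0,0,0],[10,6,80,185,0,0,0],[10,9,120,185,0,0,0],[10,12,160,185,0,0,0],[10,15,200,185,0,0,0],[10,18,240,185,0,0,0],[10,20,280,185,0,0,0],[10,22,320,185,0,0,0],[10,23,350,185,0,0,0],[10,23.5,359.5,185,0,0,0],[10,23.5,359.5,185,0,0,0],[10,23.5,359.5,185,0,0,0],[10,23.5,359.5,185,0,0,0]]'; python3 - <<'E'
from h import *
t=read_state();print(t)
snap('wrist','w3');snap('scene','s3')
W,p,d=world('s3')
m=(abs(W[...,0]-523)<60)&(abs(W[...,1]-50)<60)&(W[...,2]>185)&(W[...,2]<300)&(d>0)
v,u=np.where(m);print(u.min(),u.max(),v.min(),v.max())
c=p[max(0,v.min()-20):v.max()+60,u.min()-30:u.max()+30,::-1];a=cv2.resize(c,None,fx=4,fy=4,interpolation=cv2.INTER_CUBIC);cv2.imwrite('pics/s3c.png',a[:600,:800])
for lo in (200,205,210,215,220,225,230,235,240,245):
    q=W[m&(W[...,2]>=lo)&(W[...,2]<lo+5)]
    if len(q): print(lo,len(q),q.mean(0).round(1),cv2.minEnclosingCircle(q[:,:2].astype(np.float32)))
E
```

```text
time_s: 5.45
tool_pos: [522.4, 46.5, 257.5]
orientation: [0.907, 0.422, -0.0, 0.0]
wrist_force: [-0.5, 0.4, -2.1]
opening: 0.272
grasp_force: 30.0
{'time_s': 5.45, 'joint_positions': array([ 4.03486100e-02, -2.21736164e-01,  1.70399510e+00, -3.10469725e-04,
        1.65971852e+00,  7.39740149e-01]), 'joint_vel': array([-0.0092888 ,  0.00019385, -0.00068324, -0.00059528, -0.00085618,
        0.00362195]), 'joint_torque': array([ 1.62254591e+00, -4.52977002e+01, -6.42768788e+01,  1.27261318e-01,
       -3.96578468e-02,  1.95525773e-02]), 'tool_pos': array([522.40145889,  46.51681193, 257.45509857]), 'orientation': array([ 9.06579600e-01,  4.22034794e-01, -2.37113759e-04,  6.85948239e-05]), 'wrist_force': array([-0.51936371,  0.40902165, -2.14006708]), 'moment': array([-0.03778692,  0.09396925, -0.0322258 ]), 'grasp_force': 29.999510943889618, 'opening': 0.2723708222134642}
371 388 151 183
200 17 [525.7  37.5 203. ] ((524.3363037109375, 40.7840690612793), 10.595090866088867)
205 16 [525.7  38.4 207.7] ((522.3924560546875, 44.370574951171875), 11.592405319213867)
210 16 [525.5  36.4 212.7] ((525.22509765625, 39.834144592285156), 9.514568328857422)
215 4 [527.   36.7 216.3] ((528.1396484375, 38.722408294677734), 7.316926002502441)
225 20 [529.1  32.4 228.2] ((525.3174438476562, 37.109092712402344), 15.585433006286621)
230 27 [526.9  34.7 232.7] ((522.6053466796875, 42.7021369934082), 18.42959976196289)
235 57 [523.7  34.6 237.1] ((521.9044189453125, 42.9937744140625), 18.023469924926758)
240 22 [523.   33.6 241.9] ((521.8162231445312, 37.99163818359375), 14.771617889404297)
245 11 [517.9  34.4 247.7] ((518.3833618164062, 34.82774353027344), 7.232810974121094)
```

View pics/s3c.png

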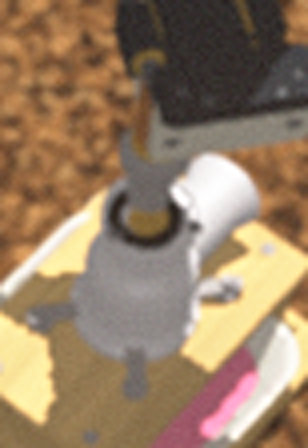

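Drift held upright above the neck; nose just over the ring. Comparing nose and ring within the same cameras.

```bash
python3 - <<'E'
from h import *
from scipy.optimize import least_squares
def fit(q,r,c0):
    s=least_squares(lambda c:np.hypot(q[:,0]-c[0],q[:,1]-c[1])-r,c0,loss='soft_l1');return s.x.round(2),np.sqrt(np.mean(s.fun**2)).round(2),len(q)
for f in ('s3','w3'):
    W,p,d=world(f);n=(abs(W[...,0]-523)<30)&(abs(W[...,1]-48)<30)&(d>0)
    for lo,hi,r in ((195,206,11.75),(206,217,11.75),(195,222,11.75),(226.5,237,18.5)):
        q=W[n&(W[...,2]>lo)&(W[...,2]<hi)]
        if len(q)>3: print(f,lo,hi,fit(q,r,[523,48]))
for f in ('s0','t0','w1'):
    W,p,d=world(f)
    m=(W[...,2]>168)&(W[...,2]<178)&(abs(W[...,0]-522)<35)&(abs(W[...,1]-50)<35)&(p.max(2)<70)
    n,l,st,ce=cv2.connectedComponentsWithStats(m.astype(np.uint8))
    i=1+np.argmax(st[1:,4]);cnt=max(cv2.findContours((l==i).astype(np.uint8),0,1)[0],key=len)
    e=cv2.fitEllipse(cnt);h=W[(W[...,2]>168)&(W[...,2]<178)&(abs(W[...,0]-522)<35)&(abs(W[...,1]-50)<35)]
    print(f,'ring',pix(f,*e[0],173.5).round(1),e)
E
```

```text
s3 195 206 (array([521.5 ,  45.75]), np.float64(0.75), 34)
s3 206 217 (array([521.41,  45.56]), np.float64(0.87), 33)
s3 195 222 (array([521.45,  45.66]), np.float64(0.81), 68)
s3 226.5 237 (array([521.44,  46.42]), np.float64(1.27), 73)
w3 195 206 (array([522.23,  47.72]), np.float64(0.16), 11)
w3 195 222 (array([522.23,  47.72]), np.float64(0.16), 11)
w3 226.5 237 (array([521.56,  46.58]), np.float64(1.15), 688)
s0 ring [526.7 107.1 173.5] ((395.3260498046875, 168.5306396484375), (18.325456619262695, 35.6993408203125), 0.0)
t0 ring [521.5  48.1 173.5] ((237.5454559326172, 225.38973999023438), (20.37468147277832, 21.1007137298584), 25.840871810913086)
w1 ring [522.8  48.7 173.5] ((329.12908935546875, 229.15615844726562), (47.6365852355957, 49.122779846191406), 76.592041015625)
```

View pics/w3.png

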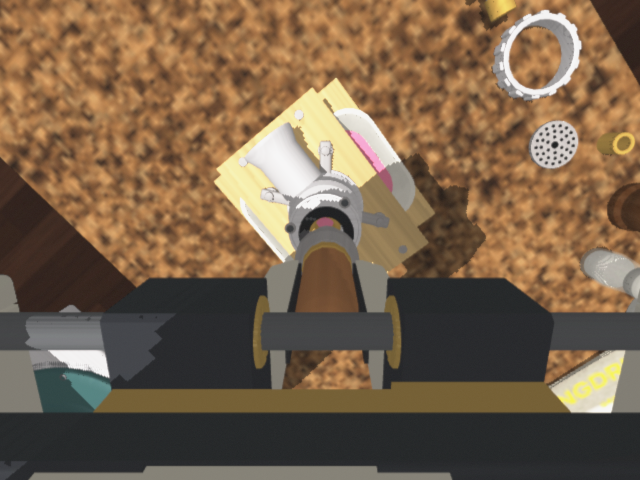

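```bash
python3 -m creep '[[10,1,2,-8,0,0,0],[10,1,2,-14,0,0,0],[10,1,2,-16,0,0,0],[10,1,2,-16,0,0,0],[10,1,2,-16,0,0,0]]'; python3 -m creep '[[10,0,0,-1,0,0,0],[10,0,0,-2,0,0,0],[10,0,0,-3,0,0,0],[10,0,0,-3,0,0,0]]';python3 -m creep '[[10,0,0,-0.5,0,0,0],[10,0,0,-1,0,0,0],[10,0,0,-1,0,0,0]]'
```

```text
time_s: 5.97
tool_pos: [523.4, 49.3, 241.4]
orientation: [0.906, 0.422, -0.0, -0.0]
wrist_force: [-0.4, -0.7, -1.5]
opening: 0.274
grasp_force: 30.0
time_s: 6.3
tool_pos: [523.4, 49.5, 238.5]
orientation: [0.906, 0.422, -0.0, -0.0]
wrist_force: [0.7, -0.6, -2.4]
opening: 0.275
grasp_force: 30.0
time_s: 6.55
tool_pos: [523.4, 49.5, 237.8]
orientation: [0.906, 0.422, 0.0, 0.0]
wrist_force: [-0.0, -0.5, -1.8]
opening: 0.276
grasp_force: 30.0
```

```bash
for i in 1 2 3; do python3 -m creep '[[10,0,0,-0.5,0,0,0],[10,0,0,-1,0,0,0],[10,0,0,-1,0,0,0]]' | grep -E "pos|force"; done
```

```text
tool_pos: [523.6, 49.5, 237.5]
wrist_force: [-2.9, 0.4, 5.7]
grasp_force: 30.0
tool_pos: [523.7, 49.5, 237.3]
wrist_force: [-3.3, -1.4, 10.3]
grasp_force: 30.0
tool_pos: [523.7, 49.5, 237.1]
wrist_force: [-4.9, -0.8, 17.1]
grasp_force: 30.0
```

```bash
python3 - <<'E'
from h import *
t=read_state();print(t['tool_pos'],t['wrist_force'],t['moment'],t['time_s'])
E
python3 -m creep '[[10,0,0,1,0,0,0],[10,0,0,1.5,0,0,0],[10,0,0,1.5,0,0,0]]' | grep -E "pos|force"
python3 - <<'E'
from h import *
t=read_state();print(t['tool_pos'],t['wrist_force'],t['moment'],t['time_s'])
E
```

```text
[523.73369741  49.48652828 237.07300868] [-4.90687049 -0.76238858 17.11562427] [-0.00411668  1.25292311  0.05156041] 7.3
tool_pos: [523.6, 49.5, 237.4]
wrist_force: [-3.2, 0.5, 8.6]
grasp_force: 30.0
[523.58742356  49.46354073 237.41783116] [-3.18267851  0.49519636  8.56501663] [-0.02084407  0.69688348 -0.00892135] 7.55
```

Both cameras agree that the nose overshot the ring by about (+0.7,+1.9). Lift a little, correct, feel again.

```bash
python3 -m creep '[[10,0,0,1.5,0,0,0],[10,-0.7,-1.8,2,0,0,0],[10,-0.7,-1.8,2,0,0,0],[10,-0.7,-1.8,1,0,0,0],[10,-0.7,-1.8,0,0,0,0],[10,-0.7,-1.8,-0.5,0,0,0],[10,-0.7,-1.8,-0.5,0,0,0]]' | grep -E "pos|force"; python3 -m creep '[[10,0,0,-0.7,0,0,0],[10,0,0,-1,0,0,0],[10,0,0,-1,0,0,0]]' | grep -E "pos|force"
```

```text
tool_pos: [522.6, 47.6, 235.3]
wrist_force: [0.2, 0.1, -3.5]
grasp_force: 30.0
tool_pos: [522.8, 47.7, 234.7]
wrist_force: [0.3, -0.4, -1.2]
grasp_force: 30.0
```

Dropped into the ring (no force 2.8 mm below its top). Now press lightly and ease the ring to +y.

```bash
for i in 1 2; do python3 -m creep '[[10,0,0,-0.4,0,0,0],[10,0,0,-0.6,0,0,0],[10,0,0,-0.6,0,0,0]]' | grep -E "pos|wrist"; done; for i in 1 2 3; do python3 -m creep '[[10,0.1,0.3,0,0,0,0],[10,0.1,0.6,0,0,0,0],[10,0.1,0.6,0,0,0,0]]' | grep -E "pos|wrist"; done
```

```text
tool_pos: [522.8, 47.7, 234.4]
wrist_force: [-0.2, 0.8, 1.7]
tool_pos: [522.9, 47.8, 233.7]
wrist_force: [1.3, 2.6, 2.4]
tool_pos: [522.9, 48.2, 233.6]
wrist_force: [0.8, -0.3, 4.0]
tool_pos: [523.0, 48.5, 233.5]
wrist_force: [1.2, -2.8, 3.8]
tool_pos: [522.9, 49.1, 233.3]
wrist_force: [0.4, -5.8, 4.5]
```

```bash
for i in 1 2 3 4; do python3 -m creep '[[10,0,0.3,0,0,0,0],[10,0.1,0.5,-0.1,0,0,0],[10,0.1,0.5,-0.1,0,0,0]]' | grep -E "pos|wrist"; done
```

```text
tool_pos: [523.0, 49.5, 233.2]
wrist_force: [-0.8, -6.7, 3.3]
tool_pos: [522.9, 50.1, 232.8]
wrist_force: [-1.2, -5.3, 0.1]
tool_pos: [523.0, 50.6, 232.5]
wrist_force: [-0.7, -5.8, 0.0]
tool_pos: [523.0, 51.0, 232.5]
wrist_force: [-1.0, -5.7, 1.1]
```

```bash
for i in 1 2 3; do python3 -m creep '[[10,0,0,-0.5,0,0,0],[10,0,0,-1,0,0,0],[10,0,0,-1,0,0,0]]' | grep -E "pos|wrist"; done
```

```text
tool_pos: [523.0, 51.0, 231.3]
wrist_force: [-0.7, -6.3, 0.5]
tool_pos: [523.0, 51.0, 230.3]
wrist_force: [-1.4, -5.9, -0.8]
tool_pos: [523.0, 51.0, 229.4]
wrist_force: [-1.2, -6.4, 0.1]
```

In the bore (nose ~5 mm down, no vertical force). Relax sideways load and press the bush.

```bash
python3 -m creep '[[10,0,-0.4,-0.5,0,0,0],[10,0,-0.4,-1.2,0,0,0],[10,0,-0.4,-2,0,0,0],[10,0,-0.4,-2.5,0,0,0],[10,0,-0.4,-3,0,0,0],[10,0,-0.4,-3,0,0,0]]' | grep -E "pos|wrist";  for i in 1 2; do python3 -m creep '[[10,0,0,-0.7,0,0,0],[10,0,0,-1.4,0,0,0],[10,0,0,-2,0,0,0],[10,0,0,-2,0,0,0]]' | grep -E "time|pos|wrist"; done
```

```text
tool_pos: [523.3, 50.8, 227.9]
wrist_force: [-4.5, -4.2, 10.1]
time_s: 12.22
tool_pos: [523.3, 50.8, 226.0]
wrist_force: [-3.0, -5.2, 11.3]
time_s: 12.55
tool_pos: [523.4, 50.8, 224.1]
wrist_force: [-2.9, -5.1, 11.2]
```

```bash
for i in 1 2; do python3 -m creep '[[10,0,0,-0.7,0,0,0],[10,0,0,-1.4,0,0,0],[10,0,0,-2.1,0,0,0],[10,0,0,-2.8,0,0,0],[10,0,0,-3.5,0,0,0],[10,0,0,-4.2,0,0,0],[10,0,0,-5,0,0,0],[10,0,0,-5.8,0,0,0],[10,0,0,-6.5,0,0,0],[10,0,0,-6.5,0,0,0]]' | grep -E "time|pos|wrist"; done
```

```text
time_s: 13.38
tool_pos: [523.3, 50.7, 217.5]
wrist_force: [-4.1, -4.9, 10.4]
time_s: 14.22
tool_pos: [523.3, 50.7, 211.0]
wrist_force: [-3.6, -5.0, 11.5]
```

```bash
for i in 1 2 3; do python3 -m creep '[[10,0,0,-0.7,0,0,0],[10,0,0,-1.3,0,0,0],[10,0,0,-2,0,0,0],[10,0,0,-2,0,0,0]]' | grep -E "time|pos|wrist"; done
```

```text
time_s: 14.55
tool_pos: [523.3, 50.7, 209.1]
wrist_force: [-3.5, -4.4, 12.2]
time_s: 14.88
tool_pos: [523.1, 50.7, 206.1]
wrist_force: [-1.2, -5.7, 0.1]
time_s: 15.22
tool_pos: [523.3, 50.8, 205.1]
wrist_force: [-5.2, -5.6, 12.7]
```

```bash
python3 -m creep '[[10,0,0,-0.6,0,0,0],[10,0,0,-1.2,0,0,0],[10,0,0,-1.2,0,0,0]]' | grep -E "time|pos|wrist"; python3 - <<'E'
from h import *
snap('top','t4');snap('scene','s4')
a=np.load('pics/t4.npz')['p'][185:295,185:305,::-1];b=np.load('pics/s4.npz')['p'][160:270,310:430,::-1]
cv2.imwrite('pics/c4.png',np.hstack([cv2.resize(x,None,fx=3.3,fy=3.3,interpolation=cv2.INTER_CUBIC) for x in (a,b)]))
E
```

```text
time_s: 15.47
tool_pos: [523.6, 50.8, 205.0]
wrist_force: [-5.3, -6.2, 21.1]
```

View pics/c4.png

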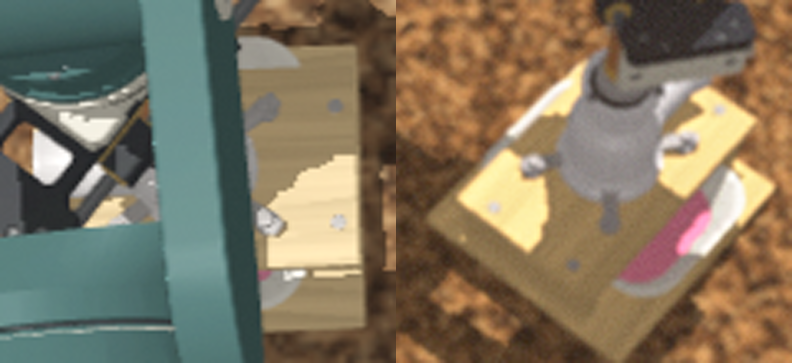

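The scene view shows the shoulder seated on the ring (full stroke); bush not visible yet. Draw out straight up.

```bash
python3 -m creep '[[10,0,-0.4,1,0,0,0],[10,-0.2,-0.7,2,0,0,0],[10,-0.2,-0.7,4,0,0,0],[10,-0.2,-0.7,6,0,0,0]]' | grep -E "time|pos|wrist"; python3 -m creep '[[10,0,0,3,0,0,0],[10,0,0,6,0,0,0],[10,0,0,9,0,0,0],[10,0,0,12,0,0,0],[10,0,0,15,0,0,0],[10,0,0,18,0,0,0],[10,0,0,22,0,0,0],[10,0,0,27,0,0,0],[10,0,0,35,0,0,0],[10,0,0,50,0,0,0],[10,0,0,65,0,0,0],[10,0,-50,70,0,0,0],[10,0,-70,70,0,0,0],[10,0,-70,70,0,0,0],[10,0,-70,70,0,0,0]]'; python3 - <<'E'
from h import *
snap('wrist','w5');snap('scene','s5')
b=np.load('pics/s5.npz')['p'][150:270,310:430,::-1]; a=np.load('pics/w5.npz')['p'][:,:,::-1]
b=cv2.resize(b,None,fx=3.3,fy=3.3,interpolation=cv2.INTER_CUBIC)
o=np.zeros((480,800,3),np.uint8);o[:,:404]=a[:,100:504];o[:396,404:800]=b;cv2.imwrite('pics/c5.png',o)
E
```

```text
time_s: 15.9
tool_pos: [522.8, 50.4, 208.1]
wrist_force: [0.5, -1.1, -3.1]
time_s: 17.15
tool_pos: [523.4, -20.7, 280.4]
orientation: [0.907, 0.421, 0.001, 0.0]
wrist_force: [1.0, 0.3, -2.6]
opening: 0.273
grasp_force: 30.0
```

View pics/c5.png

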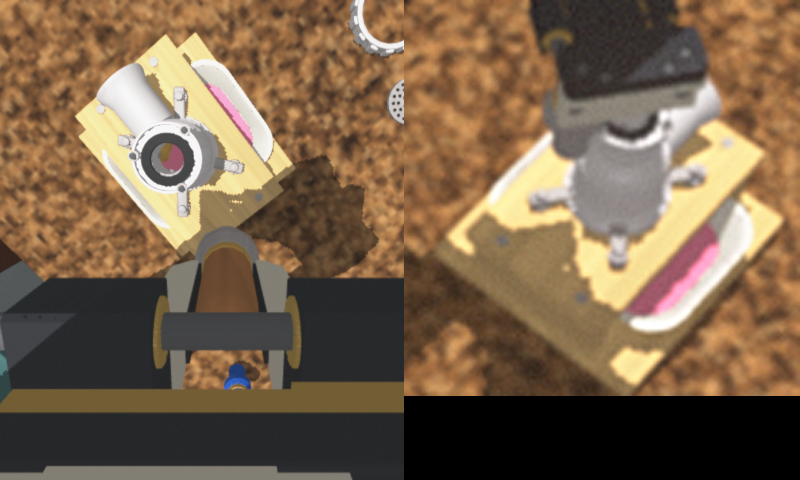

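Ring now looks centred; through the bore (wrist px ~(271,157)) pink tray mat shows with a brass patch at ~(265,150). Check the patch's depth.

```bash
python3 - <<'E'
from h import *
W,p,d=world('w5')
for v in range(142,176,4): print(v,[(int(W[v,u,2]),*(p[v,u]//10)) for u in range(256,288,4)])
m=(abs(W[...,0]-523)<9)&(abs(W[...,1]-50)<9)
hs=p.astype(int);y=(hs[...,0]-hs[...,2]>50)&(hs[...,1]-hs[...,2]>25)&(np.hypot(W[...,0]-523,W[...,1]-50)<110)&(W[...,2]<60)
v,u=np.where(y[130:190,240:300]);q=W[130:190,240:300][y[130:190,240:300]];print(len(q),q.mean(0) if len(q) else 0,np.percentile(q[:,2],[5,50,95]) if len(q) else 0)
E
```

```text
142 [(172, np.uint8(7), np.uint8(7), np.uint8(7)), (173, np.uint8(7), np.uint8(7), np.uint8(7)), (173, np.uint8(7), np.uint8(7), np.uint8(7)), (173, np.uint8(7), np.uint8(7), np.uint8(6)), (173, np.uint8(7), np.uint8(7), np.uint8(7)), (173, np.uint8(7), np.uint8(7), np.uint8(7)), (173, np.uint8(7), np.uint8(7), np.uint8(7)), (172, np.uint8(7), np.uint8(7), np.uint8(7))]
146 [(171, np.uint8(7), np.uint8(7), np.uint8(7)), (147, np.uint8(12), np.uint8(12), np.uint8(12)), (47, np.uint8(13), np.uint8(10), np.uint8(6)), (46, np.uint8(13), np.uint8(10), np.uint8(5)), (27, np.uint8(14), np.uint8(9), np.uint8(9)), (27, np.uint8(13), np.uint8(8), np.uint8(9)), (173, np.uint8(7), np.uint8(7), np.uint8(7)), (172, np.uint8(7), np.uint8(7), np.uint8(7))]
150 [(155, np.uint8(12), np.uint8(12), np.uint8(12)), (48, np.uint8(13), np.uint8(11), np.uint8(9)), (49, np.uint8(13), np.uint8(11), np.uint8(5)), (47, np.uint8(12), np.uint8(10), np.uint8(5)), (26, np.uint8(15), np.uint8(8), np.uint8(10)), (28, np.uint8(15), np.uint8(8), np.uint8(10)), (26, np.uint8(13), np.uint8(8), np.uint8(9)), (172, np.uint8
[... 1725 characters left out ...]
nt8(13), np.uint8(11), np.uint8(11)), (145, np.uint8(17), np.uint8(16), np.uint8(16)), (28, np.uint8(15), np.uint8(10), np.uint8(11)), (172, np.uint8(16), np.uint8(16), np.uint8(16)), (172, np.uint8(7), np.uint8(7), np.uint8(7))]
174 [(171, np.uint8(7), np.uint8(7), np.uint8(7)), (170, np.uint8(12), np.uint8(12), np.uint8(12)), (169, np.uint8(21), np.uint8(20), np.uint8(20)), (168, np.uint8(20), np.uint8(19), np.uint8(19)), (168, np.uint8(21), np.uint8(21), np.uint8(21)), (174, np.uint8(13), np.uint8(13), np.uint8(13)), (171, np.uint8(7), np.uint8(7), np.uint8(7)), (173, np.uint8(7), np.uint8(7), np.uint8(7))]
146 [507.57078923  66.62824909  44.18748535] [29.81055327 46.61130987 49.40499185]
```

The brass lies at z≤49 = tray floor + 24 mm: the bush is on its side in the tray. Now return the drift.

```bash
python3 -m creep '[[10,-3,-40,0,0,0,0],[10,-6,-80,0,0,0,0],[10,-10,-120,0,0,0,0],[10,-14,-160,0,0,0,0],[10,-18,-200,0,0,0,0],[10,-22,-240,0,0,0,0],[10,-24,-275,0,0,0,0],[10,-24.4,-290.8,0,0,0,0],[10,-24.4,-290.8,0,0,0,0],[10,-24.4,-290.8,-40,0,0,0],[10,-24.4,-290.8,-80,0,0,0],[10,-24.4,-290.8,-120,0,0,0],[10,-24.4,-290.8,-150,0,0,0],[10,-24.4,-290.8,-165,0,0,0],[10,-24.4,-290.8,-165,0,0,0],[10,-24.4,-290.8,-165,0,0,0]]'; python3 - <<'E'
from h import *
snap('scene','s6')
b=np.load('pics/s6.npz')['p'][260:360,220:340,::-1]
cv2.imwrite('pics/c6.png',cv2.resize(b,None,fx=4,fy=4,interpolation=cv2.INTER_CUBIC))
E
```

```text
time_s: 18.58
tool_pos: [499.3, -309.3, 114.2]
orientation: [0.906, 0.423, -0.0, -0.0]
wrist_force: [0.0, 0.5, -1.2]
opening: 0.274
grasp_force: 30.0
```

View pics/c6.png

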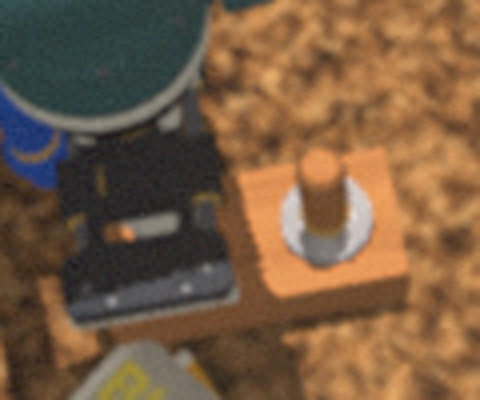

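The gripper hides the drift here; adjust y by -2 and go down by feel.

```bash
python3 -m creep '[[10,-0.3,-2,0,0,0,0],[10,-0.3,-2,-4,0,0,0],[10,-0.3,-2,-6,0,0,0],[10,-0.3,-2,-8,0,0,0],[10,-0.3,-2,-10,0,0,0],[10,-0.3,-2,-10,0,0,0]]' | grep -E "time|pos|wrist"; python3 -m creep '[[10,0,0,-2,0,0,0],[10,0,0,-4,0,0,0],[10,0,0,-6,0,0,0],[10,0,0,-6,0,0,0]]' | grep -E "time|pos|wrist"
```

```text
time_s: 19.13
tool_pos: [498.4, -312.4, 103.4]
wrist_force: [1.0, 0.0, -2.9]
time_s: 19.47
tool_pos: [498.4, -312.3, 97.3]
wrist_force: [0.1, 1.3, -2.8]
```

```bash
python3 -m creep '[[10,0.4,0.4,-3,0,0,0],[10,0.4,0.4,-7,0,0,0],[10,0.4,0.4,-11,0,0,0],[10,0.4,0.4,-15,0,0,0],[10,0.4,0.4,-19,0,0,0],[10,0.4,0.4,-22,0,0,0],[10,0.4,0.4,-22,0,0,0]]' | grep -E "time|pos|wrist"; for i in 1 2; do python3 -m creep '[[10,0,0,-0.7,0,0,0],[10,0,0,-1.2,0,0,0],[10,0,0,-1.2,0,0,0]]' | grep -E "time|pos|wrist"; done
```

```text
time_s: 20.05
tool_pos: [498.6, -311.9, 74.9]
wrist_force: [0.5, 0.4, -2.3]
time_s: 20.3
tool_pos: [499.0, -312.1, 74.8]
wrist_force: [-0.2, 0.4, -3.2]
time_s: 20.55
tool_pos: [498.9, -312.1, 73.5]
wrist_force: [-0.9, 0.0, -2.8]
```

```bash
python3 -m creep '[[10,0,0,-0.4,0,0,0],[10,0,0,-0.8,0,0,0],[10,0,0,-0.8,0,0,0]]' | grep -E "time|pos|wrist"
```

```text
time_s: 20.8
tool_pos: [499.0, -312.1, 73.4]
wrist_force: [-3.0, 2.1, 5.5]
```

Seated (8 N contact at the original height). Release gently and retreat.

```bash
python3 -m creep '[[28,0,0,0.5,0,0,0],[32,0,0,0.5,0,0,0],[40,0,0,0.5,0,0,0],[50,0,0,0.5,0,0,0],[50,0,0,0.5,0,0,0],[50,0,0,0.5,0,0,0],[50,0,0,0.5,0,0,0],[50,0,0,20,0,0,0],[50,0,0,55,0,0,0],[50,0,0,95,0,0,0],[50,0,0,135,0,0,0],[50,-40,0,175,0,0,0],[50,-80,30,200,0,0,0],[50,-120,60,200,0,0,0],[50,-140,80,200,0,0,0],[50,-140,80,200,0,0,0]]'; python3 - <<'E'
from h import *
snap('scene','s7');snap('top','t7')
a=np.load('pics/s7.npz')['p'];b=np.load('pics/t7.npz')['p']
o=np.hstack([cv2.resize(x[:,:,::-1],None,fx=3.3,fy=3.3,interpolation=cv2.INTER_CUBIC) for x in (a[240:360,220:340],a[150:270,310:430])]);cv2.imwrite('pics/c7.png',o)
W,p,d=world('s7')
for lo,hi in ((118,132),(50,58)):
    q=W[(abs(W[...,0]-499)<25)&(abs(W[...,1]+312)<25)&(W[...,2]>lo)&(W[...,2]<hi)];print(q.mean(0),cv2.minEnclosingCircle(q[:,:2].astype(np.float32)))
E
```

```text
time_s: 22.13
tool_pos: [356.6, -230.3, 274.0]
orientation: [0.906, 0.422, 0.001, 0.001]
wrist_force: [-0.6, 0.6, 0.3]
opening: 0.536
grasp_force: 0.0
[ 499.63209088 -313.54724898  123.14518467] ((498.99560546875, -313.0157775878906), 11.825077056884766)
[ 505.39020351 -316.54764843   53.65193476] ((499.2937927246094, -313.1884765625), 18.498336791992188)
```

View pics/c7.png

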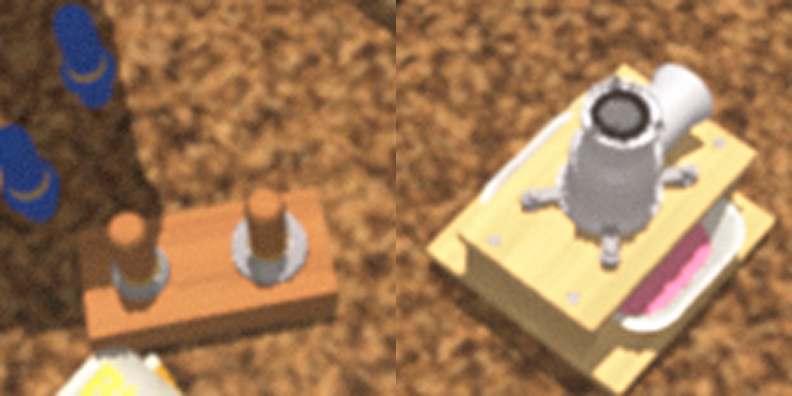

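The slim drift stands upright in its own hole, the thick drift and tray are unmoved, the ring lies over an empty bore. Handing in.

```bash
python3 -c "from plant import close_job;print(close_job())"
```

```text
the job is handed in; nothing more can be done
None
```

The job is handed in: I pressed the brass bush through into the tray, centred the seal ring over the bore, and put the slim drift back upright in its own hole, at 22 s on the clock with no force reading over about 21 N.

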